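# Build the sieve column for a soil sample

### The arm

A 6-joint arm with a two-finger parallel gripper is mounted at the origin on a cart in front of the work surface, level with it; the furniture and walls round the work are solid. World frame = base frame: x ahead of the robot, y to its left, z up, the work surface at z = 0. Lengths are in mm, angles in rad, forces in N, time in s.
With the tool pointing down it reaches from about 275 to 1000 mm from the base axis. Payload 8.4 kg.
Tool frame: the origin (TCP) lies on the centre line of the jaws, within the pads' length; the fingertips stand r.tip_reach ahead of it and the grasp point (between the pads) lies 11 mm behind it (r.tip_reach is the distance from the TCP to the fingertips, in mm); z points along the fingers, y is the line along which they close (so a half turn about z gives the same grasp; the last joint's range is limited). The gripper opens to 85 mm and grips with 20 to 120 N. Pads are 22 mm wide; open, the fingers measure 114 mm over their backs; the gripper's body (76 mm by 85 mm) begins 54 mm behind the grasp point. The pads swing forward as they close: fully open they stand 13 mm farther back than shut.
Start: joints at [1.288, 0.353, 1.633, -0, 1.155, -0.002], TCP at [173.201, 600.524, 239.281] pointing down, gripper open.
Joint ranges: [-2.63, 2.63], [-0.92, 2.1], [0.06, 2.66], [-1.3, 4.44], [0, 2.69], [-3.02, 3.02]. Speed limits (rad/s): [2.22, 2.22, 2.79, 3.14, 3.14, 3.14].

### API

Orientations are given as [roll, pitch, yaw] about the fixed x, y, z axes, in that order (R = Rz(yaw) Ry(pitch) Rx(roll)).
In Python, from rig import r gives the robot as it stands.
- The arm moves only by the tool carry_out, never from a script. Its argument "targets" is a list of rows, each an object with "dp": the shift along the tool's x, y, z in mm, a list of three; "yaw": the turn about the tool's z in degrees. A call has 1 to 12 rows; each row is the pose to reach, as a shift and turn from the pose commanded when the call began, along the tool's axes at that moment; what a row does not reach only later rows make up. A row lasts 1/8 s, in which the tool goes at most 62.5 mm and 10.7 degrees, less where a joint would pass 70% of its speed; a pose out of reach is approached as far as the arm can. A call with a gripper value outside its range is refused whole. "fingers" is the opening, from -1 (shut) to 1 (fully open), so that 0 is half open, set as the call begins (left out, the last holds). The fingers move at their own pace and stop on an object; "grip_force" is the grip in N (left out, the last holds). Time passes only in rows, so rows that repeat a pose let the fingers close. It gives the time, the measured TCP pose, the force, the opening and the grip force at its end, in the units of the state.
- r.sense(): the state, without advancing time (a new reading comes with each control period).
- r.grab_frame(name): name is "side" or "top"; returns the picture (400x640x3 uint8, red, green, blue); there is no depth.
- r.get_calibration(name): a dict with "fx", "fy", "cx", "cy" (pixels), "rvec" (rotation vector, rad) and "tvec" (3), from world to camera coordinates, as OpenCV has them. Camera axes: x right, y down, z forward; pixel columns grow to the right and rows downward; lengths in mm; the calibration is good to about 2 mm. A picture is of the moment at which its call begins. get_calibration takes no time and is no camera call.
- r.sign_off(): hands the job in; it is judged then, once.
The state is a dict: "clock": time; "qpos": joint angles; "qvel": joint speeds; "joint_efforts": joint torques, N m; "eef_pos": TCP position; "tcp_rot": TCP orientation; "contact_force": force on the tool from outside, world axes, zero at the start; "wrist_torque": the same for the moment, N m; "opening": opening from 0.0 (shut) to 1.0 (fully open); "grasp_force": force on a finger pad.
Only numpy, scipy, OpenCV 4.12 (cv2) and the standard library are available. Lean on these libraries where they do the work, as an engineer would, in place of code of your own. Each camera call takes 0.05 s, during which the arm holds its last target. There are 200 camera calls.

### The job

Build the sieve column on the receiver pan of the round grey shaker base, from the bottom up and one piece at a time: first the fine sieve, on it the medium, on that the coarse, and the lid on top, each one fully seated and level in the one below. Leave the finished column standing free, and do not disturb the bowl of soil, the vial or the two stacked petri dishes.

Things in the scene. Friction and masses are not known exactly. Their poses are not given: they have to be found in the camera images.
- shaker: Sieve shaker: a round grey foot 110 mm in diameter and 20 mm high, fixed to the table, with a steel receiver pan upright on its centre: 58 mm outer diameter, open top of 52 mm bore, 14 mm deep, rim 50 mm above the table. The origin of a sieve seated in it lies 41 mm above this origin. Origin: centre of the foot's underside, z up.
- sieve_fine: The fine sieve: floor of woven wire, 3 mm grid; lowest. Round steel can, 58 mm outside, 41 mm high, 150 g. Origin: centre of underside, z up. Lowest 9 mm: spigot tapering to 39 mm from 48 mm at the shoulder. Open top: 52 mm bore, 14 mm deep to the plate. A spigot sinks fully into the top below, 2 mm play, till its shoulder meets the rim; the next part's origin is then 32 mm above this one's.
- sieve_medium: The medium sieve: floor plate with 19 holes of 6 mm. Round steel can, 58 mm outside, 49 mm high, 150 g. Origin: centre of underside, z up. Lowest 9 mm: spigot tapering to 39 mm from 48 mm at the shoulder. Open top: 52 mm bore, 14 mm deep to the plate. A spigot sinks fully into the top below, 2 mm play, till its shoulder meets the rim; the next part's origin is then 40 mm above this one's.
- sieve_coarse: The coarse sieve: floor plate with 7 holes of 14 mm; tallest. Round steel can, 58 mm outside, 57 mm high, 150 g. Origin: centre of underside, z up. Lowest 9 mm: spigot tapering to 39 mm from 48 mm at the shoulder. Open top: 52 mm bore, 14 mm deep to the plate. A spigot sinks fully into the top below, 2 mm play, till its shoulder meets the rim; the next part's origin is then 48 mm above this one's.
- lid: Lid: steel disc 58 mm in diameter with the same 9 mm tapered spigot below (it lies on it), disc from 9 to 14 mm above the origin, and in the middle an upright black cylindrical knob 20 mm in diameter, from 14 to 42 mm above the origin, to grip. About 90 g. Origin: centre of the underside; z up.
- bowl: Bystander: yellow bowl of soil, 212 mm in diameter, 111 mm high, right of the work; origin at the centre of its underside.
- vial: Bystander: small vial with a white cap, 23 mm in diameter, 58 mm high, standing beyond the work; origin at the centre of its underside.
- dishes: Bystander: two petri dishes one on the other, 102 mm in diameter, 39 mm high together, nearest of the dishes beyond and to the right of the work; origin at the centre of the underside.
Mind the look-alikes: they are no part of the job. Leave any yellow look-alike of the sieve_medium alone.

How it is judged (in metres and radians):
On the way, in this order (a step that is already met when the one before it is completed fails the run):
1. the fine sieve is seated in the receiver pan (horizontal distance between sieve_fine and shaker below 0.006 m and z of sieve_fine in the frame of shaker between 0.038 and 0.044 m and angle between sieve_fine's own z axis and vertical below 0.07 rad), for 0.2 s.
2. the medium sieve is seated in the fine sieve (horizontal distance between sieve_medium and sieve_fine below 0.006 m and z of sieve_medium in the frame of sieve_fine between 0.029 and 0.035 m and angle between sieve_medium's own z axis and vertical below 0.07 rad), for 0.2 s.
3. the coarse sieve is seated in the medium sieve (horizontal distance between sieve_coarse and sieve_medium below 0.006 m and z of sieve_coarse in the frame of sieve_medium between 0.037 and 0.043 m and angle between sieve_coarse's own z axis and vertical below 0.07 rad), for 0.2 s.
4. the lid is seated on the coarse sieve (horizontal distance between lid and sieve_coarse below 0.006 m and z of lid in the frame of sieve_coarse between 0.045 and 0.051 m and angle between lid's own z axis and vertical below 0.07 rad), for 0.2 s.
At the end, for the whole second after the job is handed in: Fine sieve in the receiver pan, medium on fine, coarse on medium, lid on coarse: each centred within 6 mm on the one below, seated to its full depth within 3 mm, level within 4 degrees, and at rest (all of step 1 and all of step 2 and all of step 3 and all of step 4 and linear speed of each of sieve_fine, sieve_medium, sieve_coarse, lid below 0.02 m/s and angular speed of each of sieve_fine, sieve_medium, sieve_coarse, lid below 0.2 rad/s); the robot touches nothing.
It fails at once if the bowl of soil is moved more than 15 mm or tipped (distance of bowl from where it was at the start of the episode above 0.015 m or angle between bowl's own z axis and vertical above 0.25 rad).
It fails at once if the vial is moved more than 15 mm or tipped (distance of vial from where it was at the start of the episode above 0.015 m or angle between vial's own z axis and vertical above 0.25 rad).
It fails at once if the pair of petri dishes is moved more than 15 mm or tipped (distance of dishes from where it was at the start of the episode above 0.015 m or angle between dishes's own z axis and vertical above 0.25 rad).
It also fails if it takes over 112 s, if anything falls off the work surface, if the arm or the gripper's body presses on something with over 40 N, if the wrist force passes 120 N, or if a joint passes its speed limit or range.

## Working session

There is one attempt and no reset: what is moved stays moved. The work goes in short steps, Python scripts to look and compute and a tool call to move; the robot and the scene stay as the last step left them, time stands still between calls to the robot, and variables do not carry over. Pictures are saved under pics/ and viewed, at most 14 in all, crops included, and the job is handed in when it is done.

Besides the shell and the picture viewer there is one more tool, called after ">>>" by a JSON object that holds its "method" and its "body". carry_out: Moves the arm, as the interface text tells. Its arguments: {"type":"object","properties":{"targets":{"type":"array","items":{"type":"object","properties":{"dp":{"type":"array","items":{"type":"number"}},"yaw":{"type":"number"}}}},"fingers":{"type":"number"},"grip_force":{"type":"number"}},"required":["targets"]}

```bash
mkdir -p pics; ls; python3 - <<'E'
from rig import r
import cv2
s=r.sense(); print({k:s[k] for k in('clock','eef_pos','tcp_rot','opening')}, r.tip_reach)
for n in('side','top'):
    cv2.imwrite(f'pics/{n}0.png',r.grab_frame(n)[:,:,::-1]); print(n,r.get_calibration(n))
E
```

```text
pics
{'clock': 0.0, 'eef_pos': array([173.0415976 , 600.08023794, 238.56013446]), 'tcp_rot': array([-3.14019205e+00, -2.76058883e-05,  2.86077839e+00]), 'opening': 1.0018306979501006} 8.0
side {'fx': 430.95311773881065, 'fy': 430.95311773881065, 'cx': 323.84346183344815, 'cy': 198.31219366199596, 'rvec': array([ 2.20355338, -0.02423549,  0.03477815]), 'tvec': array([-588.60758427,   15.25517614, 1191.32947541])}
top {'fx': 421.8462112792551, 'fy': 421.8462112792551, 'cx': 315.1000085390083, 'cy': 195.19180935130072, 'rvec': array([ 2.1662346 , -2.21046165,  0.06555759]), 'tvec': array([ -24.41405705,  621.62178494, 1223.65677824])}
```

View pics/side0.png

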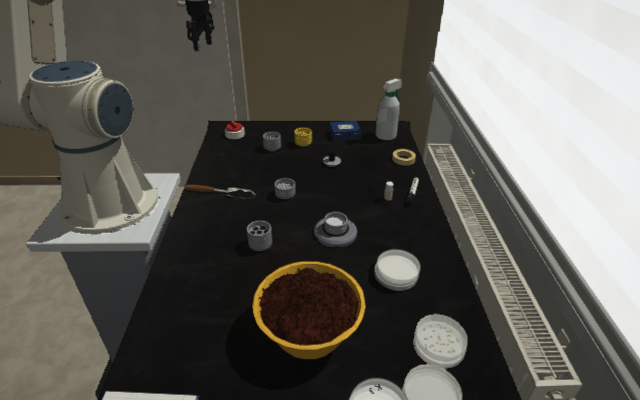

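View pics/top0.png

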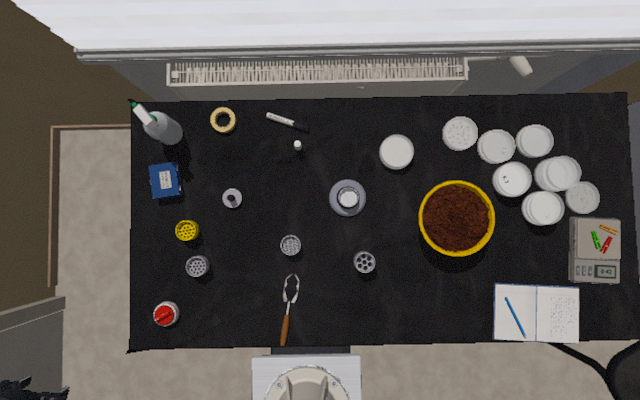

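```bash
cat > h.py <<'E'
import cv2, numpy as np
def cal(c):
    R=cv2.Rodrigues(c['rvec'])[0]; K=np.array([[c['fx'],0,c['cx']],[0,c['fy'],c['cy']],[0,0,1]]); return K,R,np.array(c['tvec'])
def ray(c,u,v,z):
    K,R,t=cal(c); d=R.T@np.linalg.inv(K)@[u,v,1]; o=-R.T@t; return o+d*(z-o[2])/d[2]
def proj(c,p):
    K,R,t=cal(c); q=K@(R@np.array(p)+t); return q[:2]/q[2]
E
python3 - <<'E'
from h import *; from rig import r
T=cv2.imread('pics/top0.png'); S=cv2.imread('pics/side0.png')
def crop(I,u,v): return cv2.resize(I[v-20:v+20,u-20:u+20],(192,192),interpolation=cv2.INTER_CUBIC)
t=[(290,245),(197,267),(364,262),(187,230),]; s=[(285,188),(272,141),(259,235),(303,136)]
t2=[(232,198),(347,198),(297,146),(396,152)]; s2=[(332,160),(336,228),(389,190),(397,270)]
rows=[np.hstack([crop(I,*p) for p in l]) for I,l in((T,t),(S,s))]
cv2.imwrite('pics/c1.png',np.vstack(rows))
cv2.imwrite('pics/c2.png',np.vstack([np.hstack([crop(I,*p) for p in l]) for I,l in((T,t2),(S,s2))]))
ct,cs=r.get_calibration('top'),r.get_calibration('side')
for n,a,b in(('cam',0,0),):
    for c in(ct,cs):
        K,R,tt=cal(c);print((-R.T@tt).round())
for a,b,z in zip(t+t2,s+s2,(41,49,57,49,42,50,58,39)): print(ray(ct,*a,z).round(),ray(cs,*b,z).round())
print(ray(ct,456,218,111).round())
E
```

```text
[ 543.  -39. 1260.]
[ 548. -969.  726.]
[478.  38.  41.] [481.  14.  41.]
[421. 303.  49.] [429. 269.  49.]
[ 427. -172.   57.] [ 430. -201.   57.]
[527. 332.  49.] [528. 303.  49.]
[616. 204.  42.] [618. 162.  42.]
[ 609. -128.   50.] [ 613. -169.   50.]
[761.  12.  58.] [764. -21.  58.]
[ 741. -275.   39.] [ 741. -301.   39.]
[ 545. -419.  111.]
```

View pics/c1.png

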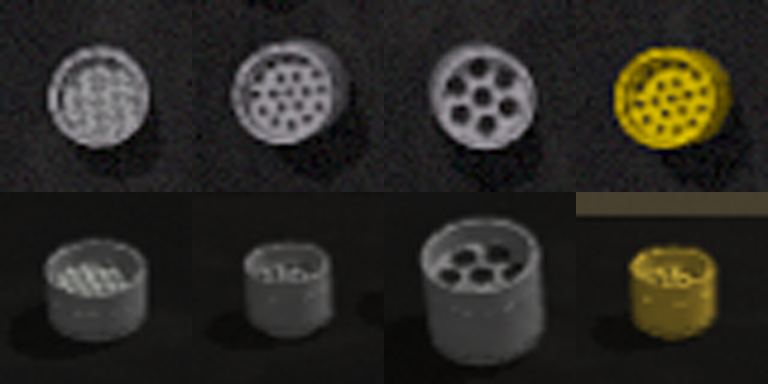

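View pics/c2.png

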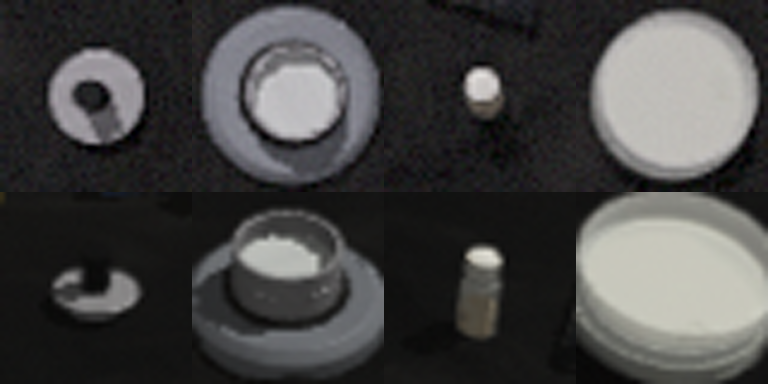

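Top-view candidates: (290,245) is a wire grid and short, so it is the fine sieve. (197,267) is grey with 19 holes, so it is the medium. (364,262) has 7 holes and is tallest, so it is the coarse. (187,230) is the yellow look-alike, which I leave alone. The lid is at (232,198) and the shaker at (347,198). Next I'll measure their centres by fitting circles to the far arcs.

```bash
cat >> h.py <<'E'
from scipy.optimize import least_squares
def fit(I,c,u,v,z,rad,half,th,ang=80):
    """circle of known radius at height z from the blob's contour arc facing away from the camera"""
    g=cv2.cvtColor(I,cv2.COLOR_BGR2GRAY)[v-half:v+half,u-half:u+half]; k=8
    G=cv2.resize(g,None,fx=k,fy=k,interpolation=cv2.INTER_CUBIC)
    cs=cv2.findContours((G>th).astype(np.uint8),cv2.RETR_EXTERNAL,cv2.CHAIN_APPROX_NONE)[0]
    q=cv2.convexHull(max(cs,key=cv2.contourArea)); q=cv2.approxPolyDP(q,0.1,True)[:,0]
    P=np.array([ray(c,u-half+(a+.5)/k-.5,v-half+(b+.5)/k-.5,z)[:2] for a,b in q])
    _,R,t=cal(c); o=(-R.T@t)[:2]; m=P.mean(0)
    for _ in range(5):
        d=m-o; d/=np.linalg.norm(d); w=P-m
        s=w@d>np.cos(np.radians(ang))*np.linalg.norm(w,axis=1)
        f=least_squares(lambda x:np.hypot(*(P[s]-x[:2]).T)-x[2],[*m,rad],loss='soft_l1'); m=f.x[:2]
    return f.x.round(1),round(float(np.sqrt(np.mean(f.fun**2))),2),int(s.sum())
E
python3 - <<'E'
from h import *; from rig import r
T=cv2.imread('pics/top0.png'); S=cv2.imread('pics/side0.png')
ct,cs=r.get_calibration('top'),r.get_calibration('side')
for n,a,b,z,ra,h in(('fine',(290,245),(285,188),41,29,18),('med',(197,267),(272,141),49,29,16),('coarse',(364,262),(259,235),57,29,20),('lid',(232,198),(332,160),14,29,18),('foot',(347,198),(336,230),20,55,30)):
    print(n,fit(T,ct,*a,z,ra,h,90),fit(S,cs,*b,z,ra,h,55 if n!='foot' else 60))
E
```

```text
fine (array([478.2,  38.3,  29.3]), 0.21, 19) (array([478. ,  38.1,  29.5]), 0.24, 17)
med (array([423.7, 308.1,  29.3]), 0.16, 15) (array([422.5, 310.5,  28.5]), 1.1, 11)
coarse (array([ 426.4, -173.1,   29.5]), 0.2, 19) (array([ 425.8, -173.4,   29.3]), 0.41, 19)
lid (array([619.3, 210.1,  29.2]), 0.32, 19) (array([633.3, 222.4,  11.3]), 0.36, 6)
foot (array([ 614.7, -131.8,   52.4]), 0.38, 17) (array([616. , -95. ,  30.8]), 0.17, 9)
```

```bash
python3 - <<'E'
from h import *; from rig import r
T=cv2.imread('pics/top0.png'); S=cv2.imread('pics/side0.png')
ct,cs=r.get_calibration('top'),r.get_calibration('side')
for th in(70,90,110):
  for ang in(80,110,181): print('foot',th,ang,fit(T,ct,347,198,20,55,30,th,ang))
for th in(170,190): print('white',fit(T,ct,347,198,36,26,20,th,181),fit(T,ct,347,198,36,26,20,th,80), fit(S,cs,336,228,36,26,20,th,80))
for th in(40,50,60,70): print('side foot',fit(S,cs,336,230,20,55,29,th,181))
b=cv2.cvtColor(S,cv2.COLOR_BGR2GRAY); print(b[208:250:2,336]); print(b[222,318:356]); print(b[232,308:364:2])
E
```

```text
foot 70 80 (array([ 613.8, -131.6,   54.1]), 0.27, 20)
foot 70 110 (array([ 613.5, -131.2,   54.4]), 0.29, 28)
foot 70 181 (array([ 613.5, -131. ,   54.5]), 0.35, 45)
foot 90 80 (array([ 614.7, -131.8,   52.4]), 0.38, 17)
foot 90 110 (array([ 614.9, -131.4,   52.5]), 0.48, 28)
foot 90 181 (array([ 614.4, -130.6,   52.9]), 0.69, 42)
foot 110 80 (array([ 616.7, -132. ,   49.7]), 0.66, 17)
foot 110 110 (array([ 615.8, -130.9,   50.7]), 0.71, 24)
foot 110 181 (array([ 615.8, -130.5,   50.9]), 0.76, 41)
white (array([ 608.8, -133.5,   23.2]), 0.99, 28) (array([ 610.3, -136.8,   20.5]), 0.09, 9) (array([ 609., -130.,   20.]), 0.65, 13)
white (array([ 607. , -129.1,   18.2]), 0.81, 18) (array([ 618.8, -119. ,    3.3]), 0.04, 5) (array([ 611.9, -113.7,   26. ]), nan, 0)
side foot (array([ 614.2, -142.7,   57.9]), 8.62, 45)
side foot (array([ 616.7, -133.5,   60.7]), 5.58, 41)
side foot (array([ 616.1, -134.2,   58.3]), 5.0, 48)
side foot (array([ 616.5, -136.4,   55.4]), 6.43, 48)
[ 18  18  90  59  65 187 182 184 184  91  59  59  58  49  45 109 104  91
  63  26  19]
[ 72 101 110 109 110 103  68  66 122 168 184 186 185 184 184 183 183 183
 184 185 185 185 185 186 128  79  92 109 105 108 109 108  92  85  70  39
  22  20]
[ 22  21  18  45  56  45  45  45  29  15  46  56  58  59  58  58  61  66
  38  34 100 108 108 114  94  20  20  19]
  return _methods._mean(a, axis=axis, dtype=dtype,
  ret = ret.dtype.type(ret / rcount)
```

Measured positions: shaker (613.7, -131.3), fine (478.1, 38.2), medium (423.5, 308.5), coarse (426.2, -173.2), lid (619.3, 210.1). I'll turn to yaw 180° and move above the fine sieve.

>>> {"method": "carry_out", "body": {"targets": [{"dp": [-45,-46,0],"yaw": -8},{"dp": [-90,-91,0],"yaw": -16.1},{"dp": [-135,-137,0],"yaw": -16.1},{"dp": [-180,-182,0],"yaw": -16.1},{"dp": [-225,-228,0],"yaw": -16.1},{"dp": [-270,-273,0],"yaw": -16.1},{"dp": [-314,-319,0],"yaw": -16.1},{"dp": [-359,-364,20],"yaw": -16.1},{"dp": [-404,-410,50],"yaw": -16.1},{"dp": [-449,-455.4,80],"yaw": -16.1},{"dp": [-449,-455.4,110],"yaw": -16.1},{"dp": [-449,-455.4,110],"yaw": -16.1}], "fingers": 1, "grip_force": 40}}

```text
clock: 1.6
eef_pos: [476.8, 36.8, 126.5]
tcp_rot: [-3.141, -0.006, 3.139]
contact_force: [-0.0, 0.0, 0.7]
opening: 0.998
grasp_force: 0.0
```

>>> {"method": "carry_out", "body": {"targets": [{"dp": [0,0,40]},{"dp": [0,0,50]},{"dp": [0,0,50]},{"dp": [0,0,50]}]}}

```text
schema error: expected keys dp, yaw
```

```bash
python3 - <<'E'
from rig import r
import cv2,numpy as np
T=r.grab_frame('top')[:,:,::-1];S=r.grab_frame('side')[:,:,::-1]
f=lambda I,u,v:cv2.resize(I[v-40:v+40,u-40:u+40],(400,400),interpolation=cv2.INTER_CUBIC)
cv2.imwrite('pics/g1.png',np.hstack([f(T,290,245),f(S,285,180)]))
s=r.sense();print(s['eef_pos'],s['tcp_rot'],s['qvel'])
E
```

```text
[477.98004363  38.62895888 129.23376481] [ 3.14146170e+00 -1.43913734e-03  3.14085445e+00] [ 0.02085165 -0.03082286 -0.01031932  0.00239092  0.00080152  0.00130893]
```

View pics/g1.png

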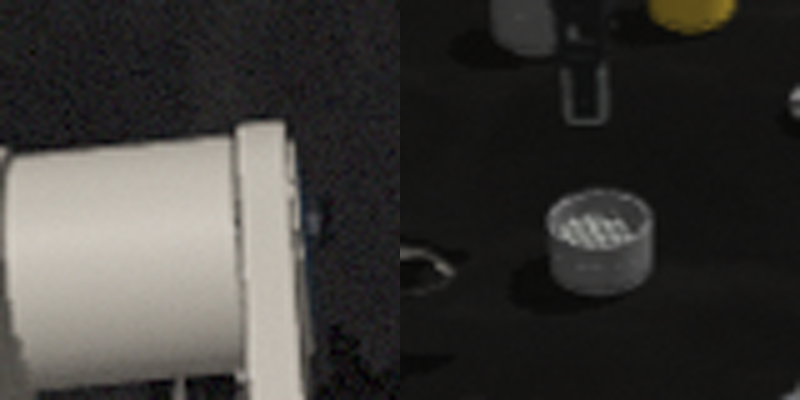

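The arm settled exactly on target (478.0, 38.6, 129.2). The side crop shows the fingers above the fine sieve. Now I'll descend and grip.

>>> {"method": "carry_out", "body": {"targets": [{"dp": [0,0,40],"yaw": 0},{"dp": [0,0,75],"yaw": 0},{"dp": [0,0,100],"yaw": 0},{"dp": [0,0,112],"yaw": 0},{"dp": [0,0,112],"yaw": 0},{"dp": [0,0,112],"yaw": 0}]}}

```text
clock: 2.45
eef_pos: [479.3, 38.9, 18.5]
tcp_rot: [3.141, 0.002, -3.141]
contact_force: [-0.6, -0.4, 0.4]
opening: 1.004
grasp_force: 0.0
```

```bash
python3 - <<'E'
from rig import r
from h import *
S=r.grab_frame('side')[:,:,::-1]; cs=r.get_calibration('side')
print(r.sense()['eef_pos'],proj(cs,(478,-5,10)),proj(cs,(478,38,41)))
cv2.imwrite('pics/g2.png',cv2.resize(S[140:220,245:325],(560,560),interpolation=cv2.INTER_CUBIC))
E
```

```text
[479.2817722   38.78523272  18.44597147] [284.05413791 201.14257581] [284.30641219 183.20189741]
```

View pics/g2.png

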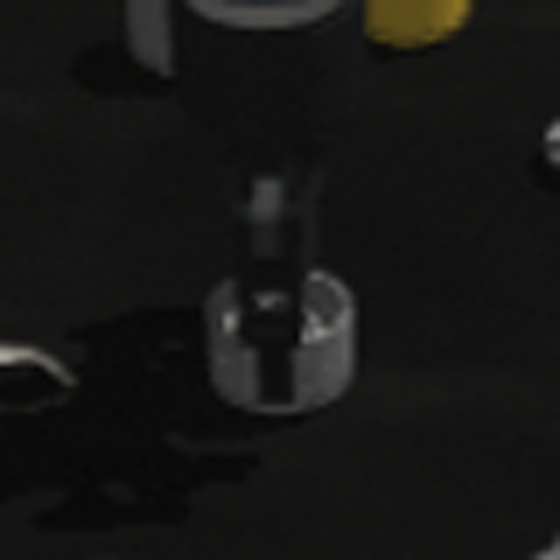

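The near finger stands at the can, roughly 1 px left of its centre (about 2–3 mm), which is good enough. Closing.

>>> {"method": "carry_out", "body": {"targets": [{"dp": [-1.5,0,0],"yaw": 0},{"dp": [-1.5,0,0],"yaw": 0},{"dp": [-1.5,0,0],"yaw": 0},{"dp": [-1.5,0,0],"yaw": 0},{"dp": [-1.5,0,0],"yaw": 0},{"dp": [-1.5,0,0],"yaw": 0}], "fingers": -1, "grip_force": 40}}

```text
clock: 3.25
eef_pos: [480.6, 38.5, 18.2]
tcp_rot: [3.141, 0.001, -3.141]
contact_force: [-1.2, -0.5, 10.8]
opening: 0.667
grasp_force: 40.4
```

>>> {"method": "carry_out", "body": {"targets": [{"dp": [0,0,0],"yaw": 0},{"dp": [0,0,-20],"yaw": 0},{"dp": [0,0,-60],"yaw": 0},{"dp": [0,0,-100],"yaw": 0},{"dp": [0,0,-100],"yaw": 0},{"dp": [0,0,-100],"yaw": 0}]}}

```text
clock: 4.0
eef_pos: [479.4, 38.5, 116.8]
tcp_rot: [-3.142, -0.0, -3.141]
contact_force: [-0.6, 0.2, -2.2]
opening: 0.664
grasp_force: 43.6
```

```bash
python3 - <<'E'
from rig import r
from h import *
S=r.grab_frame('side')[:,:,::-1]; cs=r.get_calibration('side')
p=r.sense()['eef_pos'];u,v=proj(cs,p).astype(int);print(p,u,v)
cv2.imwrite('pics/g3.png',cv2.resize(S[v-40:v+40,u-40:u+40],(560,560),interpolation=cv2.INTER_CUBIC))
E
```

```text
[479.02083394  38.42556654 116.30657647] 283 160
```

View pics/g3.png

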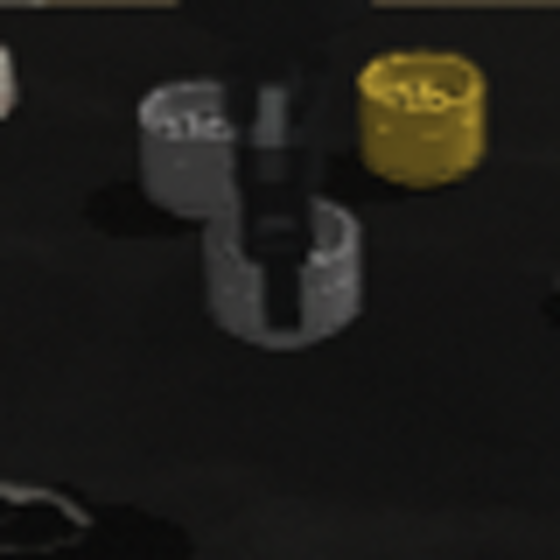

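Held level and centred between the pads. Next I'll carry it over the pan.

>>> {"method": "carry_out", "body": {"targets": [{"dp": [-27,-34,0],"yaw": 0},{"dp": [-67,-85,0],"yaw": 0},{"dp": [-107,-136,0],"yaw": 0},{"dp": [-134,-169.7,0],"yaw": 0},{"dp": [-134,-169.7,0],"yaw": 0},{"dp": [-134,-169.7,15],"yaw": 0},{"dp": [-134,-169.7,30],"yaw": 0},{"dp": [-134,-169.7,42],"yaw": 0},{"dp": [-134,-169.7,42],"yaw": 0},{"dp": [-134,-169.7,42],"yaw": 0}]}}

```text
clock: 5.3
eef_pos: [614.1, -130.9, 75.5]
tcp_rot: [-3.142, 0.0, -3.141]
contact_force: [0.3, 0.2, -2.3]
opening: 0.671
grasp_force: 43.6
```

```bash
python3 - <<'E'
from rig import r
from h import *
S=r.grab_frame('side')[:,:,::-1]; cs=r.get_calibration('side')
p=r.sense()['eef_pos'];u,v=336,220;print(p,proj(cs,p))
cv2.imwrite('pics/g4.png',cv2.resize(S[v-40:v+40,u-40:u+40],(560,560),interpolation=cv2.INTER_CUBIC))
E
```

```text
[ 614.3321059  -131.04912518   75.79266273] [336.24472825 209.97103159]
```

View pics/g4.png

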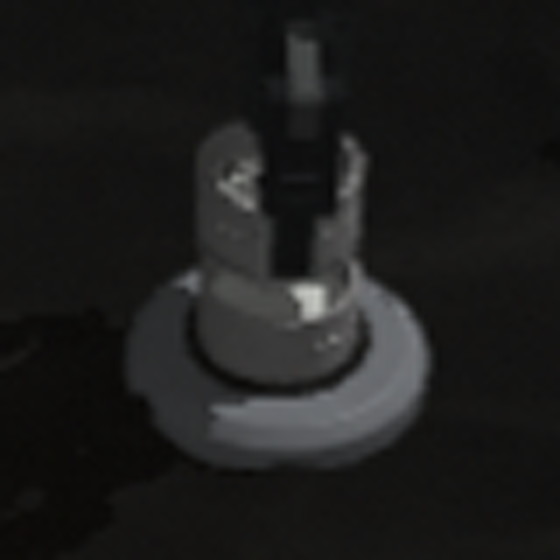

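The sieve hangs straight above the pan (both are centred near column 281). I'll lower it to contact.

>>> {"method": "carry_out", "body": {"targets": [{"dp": [0,0,7],"yaw": 0},{"dp": [0,0,12],"yaw": 0},{"dp": [0,0,15],"yaw": 0},{"dp": [0,0,16.5],"yaw": 0},{"dp": [0,0,17.5],"yaw": 0},{"dp": [0,0,17.5],"yaw": 0}]}}

```text
clock: 6.1
eef_pos: [613.8, -131.2, 59.2]
tcp_rot: [3.142, -0.0, -3.141]
contact_force: [-6.8, 0.5, 14.6]
opening: 0.667
grasp_force: 45.2
```

>>> {"method": "carry_out", "body": {"targets": [{"dp": [0,0,0],"yaw": 0},{"dp": [0,0,0],"yaw": 0},{"dp": [0,0,0],"yaw": 0},{"dp": [0,0,0],"yaw": 0},{"dp": [0,0,-20],"yaw": 0},{"dp": [0,0,-60],"yaw": 0},{"dp": [0,0,-110],"yaw": 0},{"dp": [-50,0,-110],"yaw": 0},{"dp": [-50,60,-110],"yaw": 0},{"dp": [0,120,-110],"yaw": 0},{"dp": [40,170,-110],"yaw": 0},{"dp": [40,170,-110],"yaw": 0}], "fingers": 1}}

```text
clock: 7.6
eef_pos: [571.9, 41.1, 169.0]
tcp_rot: [3.141, -0.0, -3.139]
contact_force: [-0.5, -0.1, -0.1]
opening: 1.003
grasp_force: 0.0
```

```bash
python3 - <<'E'
from rig import r
from h import *
S=r.grab_frame('side')[:,:,::-1]; T=r.grab_frame('top')[:,:,::-1]; cs=r.get_calibration('side')
print(r.sense()['eef_pos'])
cv2.imwrite('pics/t1.png',T);cv2.imwrite('pics/s1.png',S)
cv2.imwrite('pics/g5.png',np.hstack([cv2.resize(I[v-30:v+30,u-30:u+30],(400,400),interpolation=cv2.INTER_CUBIC) for I,u,v in((T,347,198),(S,336,222))]))
E
```

```text
[573.61932288  39.95731426 169.09499293]
```

View pics/g5.png

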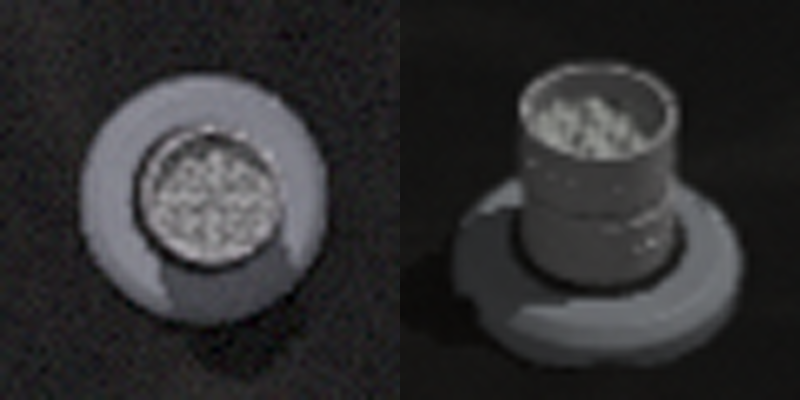

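The fine sieve is seated: shoulder on the rim, level, and concentric in the top view. Next the medium.

>>> {"method": "carry_out", "body": {"targets": [{"dp": [15,27,0],"yaw": 0},{"dp": [40,75,0],"yaw": 0},{"dp": [67,122,0],"yaw": 0},{"dp": [94,170,0],"yaw": 0},{"dp": [121,218,0],"yaw": 0},{"dp": [140,255,20],"yaw": 0},{"dp": [149,270,50],"yaw": 0},{"dp": [149,270,80],"yaw": 0},{"dp": [149,270,80],"yaw": 0},{"dp": [149,270,80],"yaw": 0}]}}

```text
clock: 8.95
eef_pos: [426.5, 308.9, 88.8]
tcp_rot: [3.141, 0.001, 3.141]
contact_force: [-0.6, -0.0, 0.6]
opening: 0.998
grasp_force: 0.0
```

```bash
python3 - <<'E'
from rig import r
from h import *
S=cv2.imread('pics/s1.png'); T=cv2.imread('pics/t1.png'); cs=r.get_calibration('side'); ct=r.get_calibration('top')
print('col',[fit(S,cs,336,215,82,29,20,t,70) for t in(45,55)], [fit(S,cs,*p,z,29,h,50,80) for p,z,h in(((272,141),49,16),((259,235),57,20))])
S=r.grab_frame('side')[:,:,::-1]; print(r.sense()['eef_pos'])
cv2.imwrite('pics/g6.png',cv2.resize(S[90:170,235:315],(560,560),interpolation=cv2.INTER_CUBIC))
E
```

```text
col [(array([ 612. , -130.5,   30.1]), 0.25, 12), (array([ 611.9, -131.3,   30. ]), 0.32, 14)] [(array([423.2, 309.6,  29.7]), 0.97, 11), (array([ 425.9, -173.5,   29.6]), 0.4, 19)]
[426.49671811 308.98555122  89.10232929]
```

View pics/g6.png

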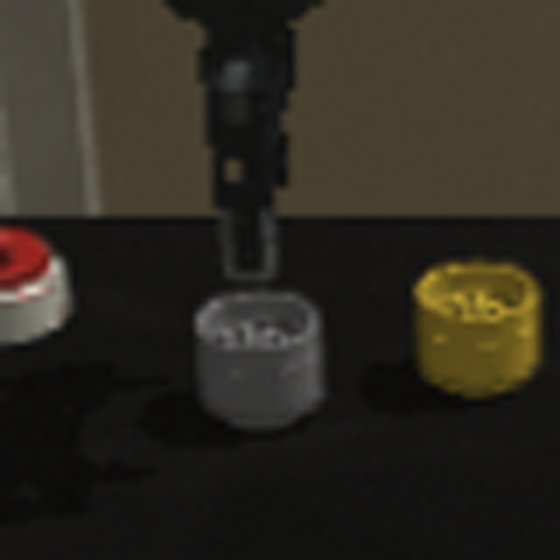

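>>> {"method": "carry_out", "body": {"targets": [{"dp": [0,0,30],"yaw": 0},{"dp": [0,0,55],"yaw": 0},{"dp": [0,0,68],"yaw": 0},{"dp": [0,0,68],"yaw": 0},{"dp": [0,0,68],"yaw": 0}]}}

```text
clock: 9.62
eef_pos: [425.6, 309.2, 20.8]
tcp_rot: [3.141, 0.001, -3.142]
contact_force: [0.3, 0.9, 0.4]
opening: 0.997
grasp_force: 0.0
```

```bash
python3 - <<'E'
from rig import r
from h import *
S=r.grab_frame('side')[:,:,::-1]; print(r.sense()['eef_pos'])
cv2.imwrite('pics/g7.png',cv2.resize(S[110:170,242:302],(480,480),interpolation=cv2.INTER_CUBIC))
E
```

```text
[425.60175886 309.25414221  20.81419127]
```

View pics/g7.png

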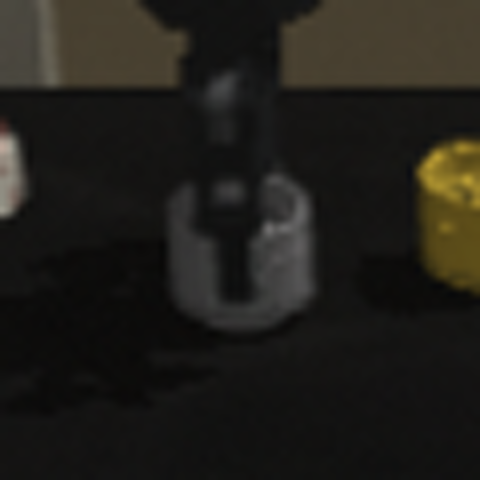

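The finger is within about 1 mm of the can's centre. Grip and lift.

>>> {"method": "carry_out", "body": {"targets": [{"dp": [-0.8,0,0],"yaw": 0},{"dp": [-0.8,0,0],"yaw": 0},{"dp": [-0.8,0,0],"yaw": 0},{"dp": [-0.8,0,0],"yaw": 0},{"dp": [-0.8,0,0],"yaw": 0},{"dp": [-0.8,0,0],"yaw": 0},{"dp": [-0.8,0,-20],"yaw": 0},{"dp": [-0.8,0,-60],"yaw": 0},{"dp": [-0.8,0,-100],"yaw": 0},{"dp": [-0.8,0,-130],"yaw": 0},{"dp": [-0.8,0,-130],"yaw": 0}], "fingers": -1, "grip_force": 40}}

```text
clock: 11.05
eef_pos: [426.8, 309.7, 152.0]
tcp_rot: [3.139, 0.004, -3.141]
contact_force: [0.4, 0.7, -1.9]
opening: 0.667
grasp_force: 43.6
```

>>> {"method": "carry_out", "body": {"targets": [{"dp": [-10,-24,0],"yaw": 0},{"dp": [-30,-70,0],"yaw": 0},{"dp": [-52,-122,0],"yaw": 0},{"dp": [-74,-174,0],"yaw": 0},{"dp": [-96,-226,0],"yaw": 0},{"dp": [-118,-278,0],"yaw": 0},{"dp": [-141,-330,0],"yaw": 0},{"dp": [-163,-382,0],"yaw": 0},{"dp": [-180,-420,0],"yaw": 0},{"dp": [-188.2,-439.9,0],"yaw": 0},{"dp": [-188.2,-439.9,0],"yaw": 0},{"dp": [-188.2,-439.9,0],"yaw": 0}]}}

```text
clock: 12.55
eef_pos: [613.0, -129.8, 149.0]
tcp_rot: [3.141, -0.002, -3.141]
contact_force: [0.4, 0.6, -1.4]
opening: 0.67
grasp_force: 43.6
```

>>> {"method": "carry_out", "body": {"targets": [{"dp": [0,0,15],"yaw": 0},{"dp": [0,0,32],"yaw": 0},{"dp": [0,0,40],"yaw": 0},{"dp": [0,0,40],"yaw": 0},{"dp": [0,0,40],"yaw": 0}]}}

```text
clock: 13.18
eef_pos: [614.2, -131.1, 110.0]
tcp_rot: [-3.141, 0.0, -3.141]
contact_force: [0.9, 0.0, -2.0]
opening: 0.669
grasp_force: 43.6
```

```bash
python3 - <<'E'
from rig import r
from h import *
S=r.grab_frame('side')[:,:,::-1]; print(r.sense()['eef_pos'])
cv2.imwrite('pics/g8.png',cv2.resize(S[160:250,290:380],(540,540),interpolation=cv2.INTER_CUBIC))
E
```

```text
[ 614.32006178 -131.15491821  110.19559337]
```

View pics/g8.png

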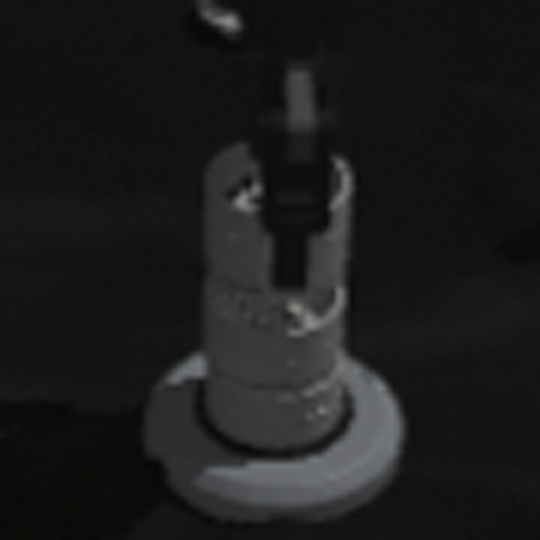

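Well aligned: held can at column 279, column below at 276. Lowering.

>>> {"method": "carry_out", "body": {"targets": [{"dp": [0.7,0,6],"yaw": 0},{"dp": [0.7,0,11],"yaw": 0},{"dp": [0.7,0,14],"yaw": 0},{"dp": [0.7,0,16],"yaw": 0},{"dp": [0.7,0,17],"yaw": 0},{"dp": [0.7,0,17],"yaw": 0}]}}

```text
clock: 13.98
eef_pos: [613.2, -131.0, 93.6]
tcp_rot: [-3.142, -0.0, -3.141]
contact_force: [-3.5, 0.1, 7.0]
opening: 0.671
grasp_force: 44.5
```

>>> {"method": "carry_out", "body": {"targets": [{"dp": [0,0,1],"yaw": 0},{"dp": [0,0,1],"yaw": 0}]}}

```text
clock: 14.22
eef_pos: [613.3, -131.1, 93.6]
tcp_rot: [-3.142, 0.0, -3.141]
contact_force: [-6.8, 2.0, 15.0]
opening: 0.67
grasp_force: 45.3
```

>>> {"method": "carry_out", "body": {"targets": [{"dp": [0,0,0],"yaw": 0},{"dp": [0,0,0],"yaw": 0},{"dp": [0,0,0],"yaw": 0},{"dp": [0,0,0],"yaw": 0},{"dp": [0,0,-20],"yaw": 0},{"dp": [0,0,-60],"yaw": 0},{"dp": [20,0,-80],"yaw": 0},{"dp": [60,0,-80],"yaw": 0},{"dp": [110,0,-80],"yaw": 0},{"dp": [160,-25,-80],"yaw": 0},{"dp": [187,-42,-80],"yaw": 0},{"dp": [187,-42,-80],"yaw": 0}], "fingers": 1}}

```text
clock: 15.72
eef_pos: [425.1, -173.8, 173.1]
tcp_rot: [-3.141, 0.001, 3.14]
contact_force: [0.6, -1.0, 0.2]
opening: 1.007
grasp_force: 0.0
```

```bash
python3 - <<'E'
from rig import r
from h import *
S=r.grab_frame('side')[:,:,::-1].copy(); cs=r.get_calibration('side'); ct=r.get_calibration('top')
u,v=proj(cs,(612,-131,110)).astype(int); print(u,v)
for z in(116,119,122): print([fit(S,cs,u,v,z,29,22,t,80) for t in(40,50,)])
cv2.imwrite('pics/s2.png',S)
p=proj(cs,(426,-173,57)); print(p, r.sense()['eef_pos'])
E
```

```text
335 198
[(array([ 611.7, -121.5,   30.1]), 0.4, 14), (array([ 611.5, -122.4,   30.2]), 0.3, 13)]
[(array([ 611.4, -125.6,   29.9]), 0.4, 14), (array([ 611.1, -126.6,   30. ]), 0.3, 13)]
[(array([ 611. , -129.8,   29.8]), 0.4, 14), (array([ 610.8, -130.7,   29.9]), 0.3, 13)]
[258.45017187 227.35315611] [ 426.51930412 -173.63618886  173.10631375]
```

The medium is seated: at its nominal height of 122 mm the rim fits to (611, -130), against (612, -131) for the fine sieve. Descending on the coarse.

>>> {"method": "carry_out", "body": {"targets": [{"dp": [-1,0,30],"yaw": 0},{"dp": [-1,0,70],"yaw": 0},{"dp": [-1,0,110],"yaw": 0},{"dp": [-1,0,135],"yaw": 0},{"dp": [-1,0,145.8],"yaw": 0},{"dp": [-1,0,145.8],"yaw": 0},{"dp": [-1,0,145.8],"yaw": 0}]}}

```text
clock: 16.65
eef_pos: [428.3, -173.3, 26.9]
tcp_rot: [-3.141, 0.002, -3.141]
contact_force: [0.0, -1.1, 0.1]
opening: 1.002
grasp_force: 0.0
```

>>> {"method": "carry_out", "body": {"targets": [{"dp": [0,0,0],"yaw": 0},{"dp": [0,0,0],"yaw": 0},{"dp": [0,0,0],"yaw": 0},{"dp": [0,0,0],"yaw": 0},{"dp": [0,0,0],"yaw": 0},{"dp": [0,0,0],"yaw": 0},{"dp": [0,0,-20],"yaw": 0},{"dp": [0,0,-60],"yaw": 0},{"dp": [0,0,-110],"yaw": 0},{"dp": [0,0,-150],"yaw": 0},{"dp": [0,0,-150],"yaw": 0},{"dp": [0,0,-150],"yaw": 0}], "fingers": -1, "grip_force": 40}}

```text
clock: 18.15
eef_pos: [426.7, -172.9, 175.5]
tcp_rot: [3.141, -0.0, -3.142]
contact_force: [-0.8, 0.2, -1.2]
opening: 0.672
grasp_force: 43.4
```

>>> {"method": "carry_out", "body": {"targets": [{"dp": [-25,6,0],"yaw": 0},{"dp": [-70,16,0],"yaw": 0},{"dp": [-120,27,0],"yaw": 0},{"dp": [-165,37,0],"yaw": 0},{"dp": [-186.2,42,0],"yaw": 0},{"dp": [-186.2,42,0],"yaw": 0},{"dp": [-186.2,42,10],"yaw": 0},{"dp": [-186.2,42,18],"yaw": 0},{"dp": [-186.2,42,18],"yaw": 0},{"dp": [-186.2,42,18],"yaw": 0}]}}

```text
clock: 19.4
eef_pos: [613.2, -131.2, 158.1]
tcp_rot: [-3.142, 0.0, 3.141]
contact_force: [-0.1, 0.2, -1.9]
opening: 0.674
grasp_force: 43.4
```

```bash
python3 - <<'E'
from rig import r
from h import *
S=r.grab_frame('side')[:,:,::-1]; print(r.sense()['eef_pos'])
cv2.imwrite('pics/g9.png',cv2.resize(S[140:230,290:380],(540,540),interpolation=cv2.INTER_CUBIC))
E
```

```text
[ 613.46455236 -131.2492676   158.32474571]
```

View pics/g9.png

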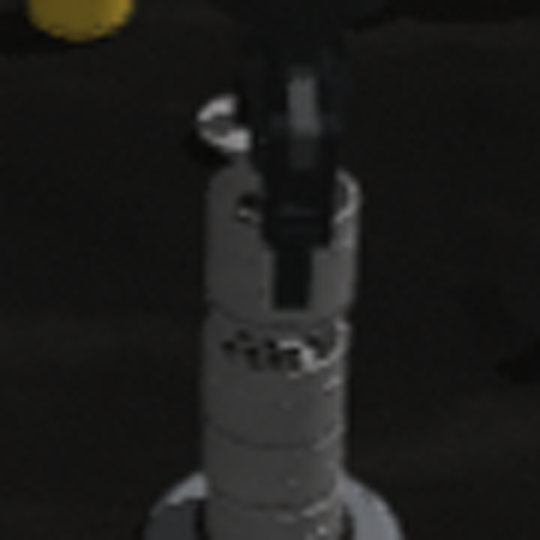

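The held can is centred near column 282 and the column top near 276, about 1 px or 2 mm, so I'll shift 2 mm while lowering.

>>> {"method": "carry_out", "body": {"targets": [{"dp": [2,0,3],"yaw": 0},{"dp": [2,0,8],"yaw": 0},{"dp": [2,0,13],"yaw": 0},{"dp": [2,0,16],"yaw": 0},{"dp": [2,0,18],"yaw": 0},{"dp": [2,0,19],"yaw": 0},{"dp": [2,0,19],"yaw": 0}]}}

```text
clock: 20.32
eef_pos: [611.8, -130.9, 140.0]
tcp_rot: [3.141, 0.001, -3.141]
contact_force: [-3.0, 0.9, 7.0]
opening: 0.675
grasp_force: 43.7
```

>>> {"method": "carry_out", "body": {"targets": [{"dp": [0,0,1],"yaw": 0},{"dp": [0,0,1],"yaw": 0}]}}

```text
clock: 20.58
eef_pos: [612.1, -131.0, 139.9]
tcp_rot: [3.142, 0.002, -3.142]
contact_force: [-4.3, 1.4, 14.0]
opening: 0.675
grasp_force: 44.0
```

>>> {"method": "carry_out", "body": {"targets": [{"dp": [0,0,0],"yaw": 0},{"dp": [0,0,0],"yaw": 0},{"dp": [0,0,0],"yaw": 0},{"dp": [0,0,0],"yaw": 0},{"dp": [0,0,-20],"yaw": 0},{"dp": [0,0,-60],"yaw": 0},{"dp": [0,0,-80],"yaw": 0},{"dp": [0,50,-80],"yaw": 0},{"dp": [0,110,-80],"yaw": 0},{"dp": [0,170,-80],"yaw": 0},{"dp": [0,200,-80],"yaw": 0},{"dp": [0,200,-80],"yaw": 0}], "fingers": 1}}

```text
clock: 22.08
eef_pos: [611.7, 71.1, 219.4]
tcp_rot: [3.141, 0.001, -3.138]
contact_force: [-0.8, -0.1, 0.6]
opening: 0.999
grasp_force: 0.0
```

```bash
python3 - <<'E'
from rig import r
from h import *
S=r.grab_frame('side')[:,:,::-1].copy();T=r.grab_frame('top')[:,:,::-1].copy(); cs=r.get_calibration('side'); ct=r.get_calibration('top')
u,v=proj(cs,(612,-131,158)).astype(int); print(u,v)
for z in(164,167,170): print([fit(S,cs,u,v,z,29,22,t,80) for t in(40,50,)])
a,b=proj(ct,(613,-131,170)).astype(int); print(a,b)
g=cv2.cvtColor(T,cv2.COLOR_BGR2GRAY)
cv2.imwrite('pics/s3.png',S);cv2.imwrite('pics/t3.png',T); print(r.sense()['eef_pos'])
S0=cv2.imread('pics/side0.png'); 
for t in(60,75,90): print('lid side',[fit(S0,cs,332,160,14,29,13,t,a) for a in(80,181)])
E
```

```text
336 182
[(array([ 611.5, -120.1,   29.7]), 0.17, 13), (array([ 611.3, -120.9,   29.6]), 0.2, 16)]
[(array([ 611.2, -124.7,   29.6]), 0.17, 13), (array([ 611. , -125.4,   29.5]), 0.2, 16)]
[(array([ 610.9, -129.2,   29.4]), 0.17, 13), (array([ 610.7, -129.9,   29.3]), 0.2, 16)]
351 193
[611.63462822  68.76919238 218.97696303]
lid side [(array([630.5, 217.1,  16.4]), 0.36, 6), (array([620.4, 206.6,  29.4]), 1.17, 27)]
lid side [(array([629.3, 215.5,  17.2]), 0.47, 8), (array([620.3, 206.9,  28.6]), 0.78, 27)]
lid side [(array([630.1, 215.4,  15.5]), 0.52, 8), (array([620.6, 206.7,  27.4]), 0.75, 26)]
```

The coarse is seated (rim fits at z = 170). Now the lid at about (620, 209.5).

>>> {"method": "carry_out", "body": {"targets": [{"dp": [-3,35,0],"yaw": 0},{"dp": [-6,85,10],"yaw": 0},{"dp": [-8.9,125,40],"yaw": 0},{"dp": [-8.9,140.7,80],"yaw": 0},{"dp": [-8.9,140.7,120],"yaw": 0},{"dp": [-8.9,140.7,155],"yaw": 0},{"dp": [-8.9,140.7,180],"yaw": 0},{"dp": [-8.9,140.7,191],"yaw": 0},{"dp": [-8.9,140.7,191],"yaw": 0},{"dp": [-8.9,140.7,191],"yaw": 0}]}}

```text
clock: 23.42
eef_pos: [621.3, 209.5, 28.3]
tcp_rot: [3.141, 0.002, 3.141]
contact_force: [-0.2, 0.5, 0.1]
opening: 1.002
grasp_force: 0.0
```

>>> {"method": "carry_out", "body": {"targets": [{"dp": [0,0,0],"yaw": 0},{"dp": [0,0,0],"yaw": 0},{"dp": [0,0,0],"yaw": 0},{"dp": [0,0,0],"yaw": 0},{"dp": [0,0,0],"yaw": 0},{"dp": [0,0,0],"yaw": 0},{"dp": [0,0,0],"yaw": 0},{"dp": [0,0,0],"yaw": 0}], "fingers": -1, "grip_force": 35}}

```text
clock: 24.42
eef_pos: [620.4, 209.8, 27.2]
tcp_rot: [3.141, 0.0, -3.141]
contact_force: [-1.7, 0.6, 5.5]
opening: 0.217
grasp_force: 34.4
```

>>> {"method": "carry_out", "body": {"targets": [{"dp": [0,0,-20],"yaw": 0},{"dp": [0,0,-60],"yaw": 0},{"dp": [0,0,-110],"yaw": 0},{"dp": [0,0,-160],"yaw": 0},{"dp": [2,-40,-200],"yaw": 0},{"dp": [4,-95,-200],"yaw": 0},{"dp": [6,-150,-200],"yaw": 0},{"dp": [8.2,-205,-200],"yaw": 0},{"dp": [8.2,-260,-200],"yaw": 0},{"dp": [8.2,-310,-200],"yaw": 0},{"dp": [8.2,-340.3,-200],"yaw": 0},{"dp": [8.2,-340.3,-200],"yaw": 0}]}}

```text
clock: 25.92
eef_pos: [611.9, -132.9, 227.8]
tcp_rot: [-3.141, 0.001, 3.139]
contact_force: [-0.5, 0.7, -1.2]
opening: 0.216
grasp_force: 34.6
```

>>> {"method": "carry_out", "body": {"targets": [{"dp": [0,0,5],"yaw": 0},{"dp": [0,0,15],"yaw": 0},{"dp": [0,0,20],"yaw": 0},{"dp": [0,0,20],"yaw": 0}]}}

```text
clock: 26.42
eef_pos: [611.8, -129.9, 206.2]
tcp_rot: [3.141, -0.001, -3.141]
contact_force: [0.8, 0.4, -1.1]
opening: 0.22
grasp_force: 34.6
```

```bash
python3 - <<'E'
from rig import r
from h import *
S=r.grab_frame('side')[:,:,::-1]; print(r.sense()['eef_pos'])
cv2.imwrite('pics/g10.png',cv2.resize(S[120:210,290:380],(540,540),interpolation=cv2.INTER_CUBIC))
E
```

```text
[ 612.03700417 -130.15468303  206.6289125 ]
```

View pics/g10.png

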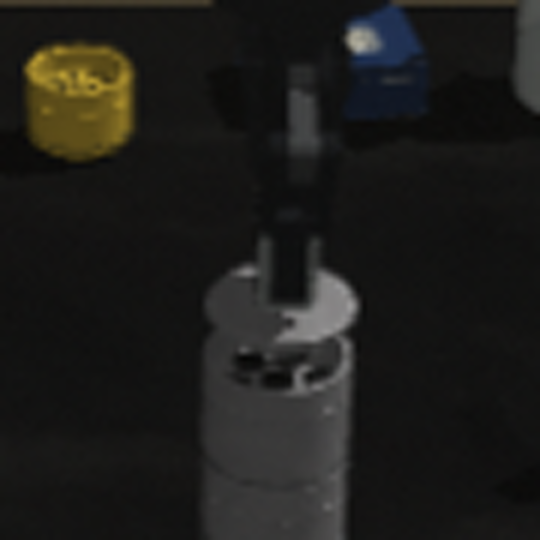

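The lid hangs level, centred at column 282 against 277 for the column (about 2 mm). Shift 1.8 mm and lower.

>>> {"method": "carry_out", "body": {"targets": [{"dp": [1.8,0,3],"yaw": 0},{"dp": [1.8,0,8],"yaw": 0},{"dp": [1.8,0,13],"yaw": 0},{"dp": [1.8,0,16],"yaw": 0},{"dp": [1.8,0,18],"yaw": 0},{"dp": [1.8,0,19],"yaw": 0},{"dp": [1.8,0,19],"yaw": 0}]}}

```text
clock: 27.35
eef_pos: [610.5, -130.7, 188.2]
tcp_rot: [-3.141, 0.0, -3.141]
contact_force: [-0.1, 0.2, 0.0]
opening: 0.216
grasp_force: 34.7
```

>>> {"method": "carry_out", "body": {"targets": [{"dp": [0,0,1],"yaw": 0},{"dp": [0,0,2],"yaw": 0},{"dp": [0,0,2],"yaw": 0}]}}

```text
clock: 27.72
eef_pos: [611.3, -130.9, 188.0]
tcp_rot: [-3.141, 0.003, -3.141]
contact_force: [-2.8, 0.2, 12.8]
opening: 0.22
grasp_force: 36.1
```

Contact at the expected height (188). Release and retreat upward.

>>> {"method": "carry_out", "body": {"targets": [{"dp": [0,0,-0.5],"yaw": 0},{"dp": [0,0,-0.5],"yaw": 0},{"dp": [0,0,-0.5],"yaw": 0},{"dp": [0,0,-0.5],"yaw": 0},{"dp": [0,0,-0.5],"yaw": 0},{"dp": [0,0,-15],"yaw": 0},{"dp": [0,0,-50],"yaw": 0},{"dp": [0,0,-90],"yaw": 0},{"dp": [20,50,-90],"yaw": 0},{"dp": [40,110,-90],"yaw": 0},{"dp": [60,160,-90],"yaw": 0},{"dp": [60,160,-90],"yaw": 0}], "fingers": 1}}

```text
clock: 29.22
eef_pos: [549.2, 32.3, 277.3]
tcp_rot: [3.141, 0.001, -3.138]
contact_force: [-0.2, -1.1, -0.2]
opening: 0.998
grasp_force: 0.0
```

```bash
python3 - <<'E'
from rig import r
from h import *
S=r.grab_frame('side')[:,:,::-1].copy(); cs=r.get_calibration('side')
u,v=proj(cs,(612,-131,160)).astype(int)
for z in(172,175,178): print(fit(S,cs,u,v,z,29,24,45,60),fit(S,cs,u,v,z,29,24,60,60))
g=cv2.cvtColor(S,cv2.COLOR_BGR2GRAY)
for y in range(155,228,4):
    x=np.where(g[y,318:356]>40)[0]+318; print(y,x.min() if len(x) else 0,x.max() if len(x) else 0,end=' | ')
print(g[150:200,u])
E
```

```text
(array([ 609.1, -130.8,   33.6]), 0.39, 12) (array([ 609.3, -128.1,   30.6]), 0.21, 13)
(array([ 608.8, -135.4,   33.4]), 0.38, 12) (array([ 609. , -132.7,   30.4]), 0.21, 13)
(array([ 608.5, -139.9,   33.2]), 0.38, 12) (array([ 608.6, -137.2,   30.3]), 0.21, 13)
155 0 0 | 159 0 0 | 163 0 0 | 167 0 0 | 171 327 343 | 175 324 348 | 179 324 348 | 183 324 348 | 187 324 348 | 191 324 348 | 195 324 347 | 199 324 347 | 203 324 347 | 207 324 347 | 211 324 347 | 215 324 347 | 219 321 348 | 223 318 353 | 227 318 355 | [ 22  22  23  23  23  24  23  21  19  21  18  19  20  19  19  19  18  18
  17  11  11  12  10  11  11  10  10  12  56 130 131 131 130 117  56  58
  56  57  58  58  56  57  57  57  58  58  58  57  57  56]
```

The lid's top edge fits its seated height, the column's edges are straight (columns 324–348), and there is no gap. Handing in.

```bash
python3 -c "
from rig import r
print(r.sign_off())"
```

```text
the job is handed in; nothing more can be done
None
```

I built the column (fine, medium, coarse, lid) on the receiver pan, left it standing free and handed it in at about 29 s. Each piece measured seated and centred, and the arm stayed clear of the bowl, vial and dishes, though I did not re-measure those three. `r.sign_off()` returned no verdict.

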